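# Make up the dish sets of two cases on their trays

## Robot

A 6-joint arm with a two-finger parallel gripper is mounted at the origin on the work surface. World frame = base frame: x ahead of the robot, y to its left, z up, the work surface at z = 0. Lengths are in m, angles in degrees, forces in N, time in s.
With the tool pointing down it reaches from about 0.225 to 0.875 m from the base axis. Payload 3.4 kg.
Tool frame: the origin (TCP) lies on the mounting face of the last link; the fingertips stand 173 mm ahead of it and the grasp point (between the pads) lies env.tcp_to_grasp ahead of it (env.tcp_to_grasp is the distance from the TCP to the grasp point, in m); z points along the fingers, y is the line along which they close (so a half turn about z gives the same grasp; the last joint's range is limited). The gripper opens to 85 mm and grips with 20 to 120 N. Pads are 22 mm wide; open, the fingers measure 114 mm over their backs; the gripper's body (76 mm by 85 mm) begins 54 mm behind the grasp point. The pads swing forward as they close: fully open they stand 13 mm farther back than shut.
Start: joints at [64.859, 15.808, 86.224, -0, 77.962, -6.933], TCP at [0.18, 0.546, 0.405] pointing down, gripper open.
Joint ranges: [-165.64, 165.64], [-43.16, 119.46], [12.63, 154.43], [-67.54, 247.53], [6.08, 155.33], [-154.97, 154.97]. Speed limits (degrees/s): [147.25, 147.25, 180, 180, 180, 180].

## Interface

Orientations are given as a 3x3 rotation matrix whose columns are the frame's x, y, z axes.
In Python, from workcell import env gives the robot as it stands.
- The arm moves only by the tool servo_tool, never from a script. Its argument "rows" is one flat list of numbers, 5 for each row, row after row: the shift along the tool's x, y, z in m, then the turn about the tool's z in degrees, then the opening, from 0 (shut) to 1 (fully open). A call has exactly 8 rows; each row is the pose to reach, as a shift and turn from the pose commanded when the call began, along the tool's axes at that moment; what a row does not reach only later rows make up. A row lasts 1/8 s, in which the tool goes at most 62.5 mm and 10.7 degrees, less where a joint would pass 70% of its speed; a pose out of reach is approached as far as the arm can. A call with a gripper value outside its range is refused whole. The fingers move at their own pace and stop on an object; "newtons" is the grip in N (left out, the last holds). Time passes only in rows, so rows that repeat a pose let the fingers close, or fill a call up. It gives the time, the measured TCP pose, the force and the opening at its end, in the units of the state.
- env.get_state(): the state, without advancing time (a new reading comes with each control period).
- env.read_camera(name): name is "side" or "top"; returns the picture (480x640x3 uint8, red, green, blue); there is no depth.
- env.camera_info(name): a dict with "fov_y" (degrees; the focal length in pixels is half the picture's height over the tangent of half this angle, whatever the lens; pixels are square), "cx", "cy" (the principal point, pixels), "dist_coeffs" ([k1, k2, p1, p2, k3] as OpenCV has them; the pictures are not rectified), "extrinsics" (4x4, takes a point from camera to world coordinates). Camera axes: x right, y down, z forward; pixel columns grow to the right and rows downward; lengths in m; the calibration is good to about 2 mm. A picture is of the moment at which its call begins. camera_info takes no time and is no camera call.
- env.sign_off(): hands the job in, once; it reports no verdict.
The state is a dict: "clock": time; "joints": joint angles; "dq": joint speeds; "effort": joint torques, N m; "position": TCP position; "eef_rot": TCP orientation; "ft_force": force on the tool from outside, world axes, zero at the start; "wrist_torque": the same for the moment, N m; "width": opening from 0.0 (shut) to 1.0 (fully open).
Only numpy, scipy, OpenCV 4.12 (cv2) and the standard library are available. Lean on these libraries where they do the work, as an engineer would, in place of code of your own. Each camera call takes 0.05 s, during which the arm holds its last target. There are 200 camera calls.

## Task

Make up the dish sets for two cases, each stacked on the tray of its own colour: on the blue tray the blue four-well dish squared up with the tray, on it the blue 60 mm dish and on top the blue 35 mm dish; on the orange tray the orange 60 mm dish with the orange 35 mm dish on top. Centre each dish on what is under it, keep the dishes level, and set them down rather than dropping them. Leave the pen, the media bottle and the tip box where they are.

Things in the scene. Friction and masses are not known exactly. Their poses are not given: they have to be found in the camera images.
- four_well_blue: closed blue four-well dish: a square box 66 x 66 mm and 14.5 mm high, about 40 g, flat on top; lower half blue, upper half a clear lid through which four round wells show, a small blue dot in the middle. The only square dish; grip it across two opposite sides at any height. Origin at the centre of its underside, x and y along its edges, z up.
- dish60_blue: closed blue 60 mm culture dish: a plain upright disc 60 mm across and 15 mm high, about 28 g; lower half a grip ring in blue, upper half a clear flat lid with one dot in blue in the middle; it may be gripped across the diameter at any height. Origin at the centre of its underside, z up; its yaw means nothing.
- dish35_blue: closed blue 35 mm culture dish: a plain upright disc 40 mm across and 11 mm high, about 16 g; lower half a grip ring in blue, upper half a clear flat lid with one dot in blue in the middle; it may be gripped across the diameter at any height. Origin at the centre of its underside, z up; its yaw means nothing.
- dish60_orange: closed orange 60 mm culture dish: a plain upright disc 60 mm across and 15 mm high, about 28 g; lower half a grip ring in orange, upper half a clear flat lid with one dot in orange in the middle; it may be gripped across the diameter at any height. Origin at the centre of its underside, z up; its yaw means nothing.
- dish35_orange: closed orange 35 mm culture dish: a plain upright disc 40 mm across and 11 mm high, about 16 g; lower half a grip ring in orange, upper half a clear flat lid with one dot in orange in the middle; it may be gripped across the diameter at any height. Origin at the centre of its underside, z up; its yaw means nothing.
- tray_blue: blue case tray: a flat blue plate 90 x 90 mm, 5 mm thick, with a bare metal square (74 mm) in the middle and a carrying tab (12 mm deep, 34 mm wide) on its -x edge; no rim; it does not move. Origin at the centre of the underside of the 90 x 90 mm plate (the dishes stand 5 mm above it), x and y along its edges, z up.
- tray_orange: orange case tray: a flat orange plate 90 x 90 mm, 5 mm thick, with a bare metal square (74 mm) in the middle and a carrying tab (12 mm deep, 34 mm wide) on its -x edge; no rim; it does not move. Origin at the centre of the underside of the 90 x 90 mm plate (the dishes stand 5 mm above it), x and y along its edges, z up.
- pen: bystander: white marker pen with a black cap, lying on the bench, 132 mm long (along its y), 13 mm thick; does not roll. Origin at the middle of its underside.
- media_bottle: bystander: square clear media bottle with a white label band and a white screw cap, 46 x 46 mm, 103 mm high, standing to the robot's left of the work. Origin at the centre of its underside.
- tip_box: bystander: closed pipette-tip box with a red rack under a pinkish clear lid, 122 mm (its x) x 86 mm, 66 mm high, standing to the robot's right of the work. Origin at the centre of its underside.
There are look-alikes about, which are no part of the job. Leave any turquoise look-alike of the dish35_blue alone.

How it is judged (in metres and radians):
At the end, for the whole second after the job is handed in: Both sets stacked in order on their own trays: each dish flat on the one below (height within 3 mm, level within 0.06 rad), centred within 12 mm on a tray and 10 mm on a dish, the four-well dish square to its tray within 15 degrees; all released and at rest, bystanders within 20 mm (horizontal distance between four_well_blue and tray_blue below 0.012 m and z of four_well_blue in the frame of tray_blue between 0.002 and 0.008 m and angle between each of four_well_blue, dish60_blue, dish35_blue, dish60_orange, dish35_orange's own z axis and vertical below 0.06 rad and linear speed of each of four_well_blue, dish60_blue, dish35_blue, dish60_orange, dish35_orange below 0.02 m/s and contact force between each of four_well_blue, dish60_blue, dish35_blue, dish60_orange, dish35_orange and the fingers below 0.05 N and horizontal distance between dish60_blue and four_well_blue below 0.01 m and z of dish60_blue in the frame of four_well_blue between 0.0115 and 0.0175 m and horizontal distance between dish35_blue and dish60_blue below 0.01 m and z of dish35_blue in the frame of dish60_blue between 0.012 and 0.018 m and horizontal distance between dish60_orange and tray_orange below 0.012 m and z of dish60_orange in the frame of tray_orange between 0.002 and 0.008 m and horizontal distance between dish35_orange and dish60_orange below 0.01 m and z of dish35_orange in the frame of dish60_orange between 0.012 and 0.018 m and (angle between the x axis of four_well_blue and the x axis of tray_blue, either way round below 0.26 rad or angle between the x axis of four_well_blue and the y axis of tray_blue, either way round below 0.26 rad)); the robot touches nothing.
It fails at once if a dish is tipped by more than about 25 degrees (angle between any of four_well_blue, dish60_blue, dish35_blue, dish60_orange, dish35_orange's own z axis and vertical above 0.44 rad).
It fails at once if a dish is dropped or thrown: it moves faster than 0.6 m/s (a fall of about 18 mm) with no finger on it ((linear speed of four_well_blue above 0.6 m/s and contact force between four_well_blue and the fingers below 0.05 N) or (linear speed of dish60_blue above 0.6 m/s and contact force between dish60_blue and the fingers below 0.05 N) or (linear speed of dish35_blue above 0.6 m/s and contact force between dish35_blue and the fingers below 0.05 N) or (linear speed of dish60_orange above 0.6 m/s and contact force between dish60_orange and the fingers below 0.05 N) or (linear speed of dish35_orange above 0.6 m/s and contact force between dish35_orange and the fingers below 0.05 N)).
It fails at once if the pen, the media bottle or the tip box is moved by more than 20 mm (distance of any of pen, media_bottle, tip_box from where it was at the start of the episode above 0.02 m).
It also fails if it takes over 118 s, if anything falls off the work surface, if the arm or the gripper's body presses on something with over 40 N, if the wrist force passes 120 N, or if a joint passes its speed limit or range.

## Working session

There is one attempt and no reset: what is moved stays moved. The work goes in short steps, Python scripts to look and compute and a tool call to move; the robot and the scene stay as the last step left them, time stands still between calls to the robot, and variables do not carry over. Pictures are saved under pics/ and viewed, on a budget of 14 in all, crops included, one or two more only if the job needs it, and the job is handed in when it is done.

Besides the shell and the picture viewer there is one more tool, called after "Call:" as name(argument=value, ...) on one line, values as JSON. servo_tool: Moves the arm, as the interface text tells. Its arguments: {"type":"object","properties":{"rows":{"type":"array"},"newtons":{"type":"number"}},"required":["rows"]}

```bash
mkdir -p pics; cat > h.py <<'E'
import numpy as np, cv2
from workcell import env
def cam(n):
    c=env.camera_info(n); f=240/np.tan(np.radians(c["fov_y"])/2)
    return np.array([[f,0,c["cx"]],[0,f,c["cy"]],[0,0,1]]),np.array(c["dist_coeffs"],float),np.array(c["extrinsics"])
def ray(n,px,z):
    K,d,E=cam(n); p=cv2.undistortPoints(np.array(px,float).reshape(-1,1,2),K,d).reshape(-1,2)
    r=np.c_[p,np.ones(len(p))]@E[:3,:3].T; o=E[:3,3]
    return o+r*((z-o[2])/r[:,2])[:,None]
def proj(n,P):
    K,d,E=cam(n); R=E[:3,:3].T
    return cv2.projectPoints(np.array(P,float).reshape(-1,1,3),cv2.Rodrigues(R)[0],-R@E[:3,3],K,d)[0].reshape(-1,2)
def snap(n,name):
    im=env.read_camera(n)[:,:,::-1].copy(); cv2.imwrite(f"pics/{name}.png",im); return im
E
python3 - <<'E'
from h import *
for n in("top","side"):
    snap(n,n+"0"); print(n,cam(n))
s=env.get_state();print(s,env.tcp_to_grasp)
E
```

```text
top (array([[476.80735804,   0.        , 315.35538478],
       [  0.        , 476.80735804, 237.36708634],
       [  0.        ,   0.        ,   1.        ]]), array([-0.01100644,  0.        ,  0.        ,  0.        ,  0.        ]), array([[-0.028178  , -0.99814842,  0.05390492,  0.49376834],
       [-0.99948557,  0.02895999,  0.01378115, -0.02006866],
       [-0.01531672, -0.05348887, -0.99845097,  1.15732793],
       [ 0.        ,  0.        ,  0.        ,  1.        ]]))
side (array([[468.01591711,   0.        , 320.22960759],
       [  0.        , 468.01591711, 250.99467427],
       [  0.        ,   0.        ,   1.        ]]), array([-0.04475283,  0.        ,  0.        ,  0.        ,  0.        ]), array([[-0.99914885, -0.03334901,  0.0242779 ,  0.53672566],
       [-0.04111481,  0.75748822, -0.65155288,  0.64841822],
       [ 0.00333842, -0.6519965 , -0.75821463,  0.80116107],
       [ 0.        ,  0.        ,  0.        ,  1.        ]]))
{'clock': 0.1, 'joints': array([ 6.48596308e+01,  1.58450148e+01,  8.62868913e+01, -7.76289321e-04,
        7.79629488e+01, -6.93224796e+00]), 'dq': array([-0.0951303 , -0.01726456, -0.21353565,  0.15123634, -0.12092799,
        0.02049026]), 'effort': array([ 2.07636789e-03, -4.17703021e+01, -2.46403688e+01, -3.80851579e-04,
        5.78342020e-03,  9.51878576e-06]), 'position': array([0.17959554, 0.54604395, 0.40392334]), 'eef_rot': array([[-9.49928593e-01,  3.12466303e-01, -6.91334553e-04],
       [ 3.12467012e-01,  9.49927420e-01, -1.50432892e-03],
       [ 1.86665551e-04, -1.64502430e-03, -9.99998630e-01]]), 'ft_force': array([-0.14367719, -1.19392407, -0.00120965]), 'wrist_torque': array([ 0.00966858,  0.01086315, -0.02398959]), 'width': 1.0012055314881452} 0.1547
```

View pics/top0.png

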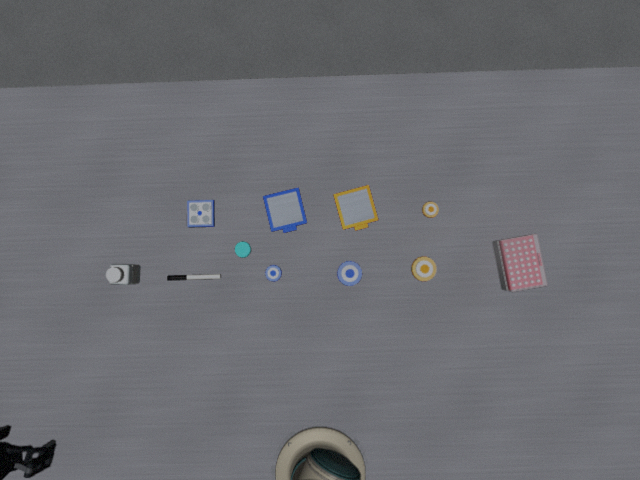

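View pics/side0.png

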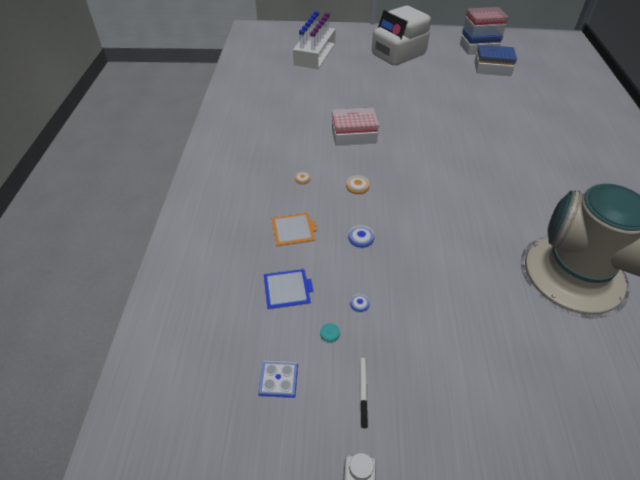

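Top view candidates: the blue 35 is at (273,273), with a blue ring and dot. The plain turquoise disc at (243,250) is the look-alike. The others are four-well (201,213), blue 60 (349,273), orange 60 (425,268), orange 35 (430,209), blue tray (285,210), orange tray (356,208) and pen (194,277). The side view agrees. Next I measure and take one enlarged crop to confirm.

```bash
cat > meas.py <<'E'
from h import *
HS={"blue":(105,125),"orange":(8,22)}
def blobs(im,col,amin=15):
    hsv=cv2.cvtColor(im,cv2.COLOR_BGR2HSV); lo,hi=HS[col]
    m=cv2.inRange(hsv,(lo,70,60),(hi,255,255))
    cs,_=cv2.findContours(m,cv2.RETR_EXTERNAL,cv2.CHAIN_APPROX_NONE)
    out=[]
    for c in cs:
        h=cv2.convexHull(c)
        if cv2.contourArea(h)<amin: continue
        M=cv2.moments(h); out.append((M["m10"]/M["m00"],M["m01"]/M["m00"],cv2.contourArea(h),cv2.minAreaRect(h),c))
    return out
if __name__=="__main__":
    for n in("top","side"):
        im=cv2.imread(f"pics/{n}0.png")
        for col in HS:
            for b in blobs(im,col):
                print(n,col,np.round(b[:3],1),"z.01:",ray(n,b[:2],.01)[0][:2].round(4),np.round(b[3][1],1),round(b[3][2],1))
    im=cv2.imread("pics/top0.png")[180:300,170:450]
    cv2.imwrite("pics/crop0.png",cv2.resize(im,None,fx=2.8,fy=2.8,interpolation=cv2.INTER_CUBIC))
E
python3 meas.py
```

```text
top blue [273.  272.8 204.5] z.01: [0.4734 0.1   ] [16. 16.] 90.0
top blue [349.1 273.1 464.5] z.01: [ 0.4677 -0.0827] [24. 24.] 90.0
top blue [200.4 213.1 695. ] z.01: [0.6229 0.273 ] [26. 27.] 90.0
top blue [ 284.8  210.4 1454. ] z.01: [0.6232 0.0677] [41.  37.4] 76.0
top orange [423.1 268.3 464. ] z.01: [ 0.4742 -0.2602] [24. 24.] 90.0
top orange [429.8 209.5 195. ] z.01: [ 0.615 -0.282] [15. 16.] 90.0
top orange [ 360.1  204.8 1024.5] z.01: [ 0.6312 -0.1145] [41.4 33.7] 74.5
side blue [ 278.2  379.6 1224.5] z.01: [0.6254 0.2784] [37.9 34.3] 2.9
side blue [359.9 301.   21. ] z.01: [0.4756 0.0997] [4. 6.] 90.0
side blue [359.3 303.7 224.5] z.01: [0.4769 0.1063] [19.2 14.4] 10.3
side blue [ 287.5  288.2 1613. ] z.01: [0.626  0.0739] [35.6 48.3] 82.6
side blue [361.1 233.5  35.5] z.01: [ 0.47   -0.0888] [5. 8.] 90.0
side blue [360.6 237.3 380. ] z.01: [ 0.4713 -0.0767] [25.4 18.6] 5.2
side blue [497.   53.  518.5] z.01: [-0.0347 -0.9982] [38.9 15. ] 4.4
side blue [481.   35.5 406.5] z.01: [-0.0033 -1.1362] [39.7 14.1] 7.1
side blue [386.4  24.3  71.5] z.01: [ 0.3519 -1.2084] [12.1  6.7] 26.6
side blue [308.6  22.1 163. ] z.01: [ 0.6562 -1.2119] [ 6.4 29.2] 36.9
side orange [ 293.6  228.7 1148.5] z.01: [ 0.6267 -0.0972] [28.6 43. ] 81.9
side orange [357.7 181.9  24.5] z.01: [ 0.476  -0.2685] [4. 7.] 90.0
side orange [357.3 186.3 237.5] z.01: [ 0.4772 -0.2516] [22.2 12.7] 3.4
side orange [302.1 179.7  73. ] z.01: [ 0.6185 -0.2706] [ 6. 14.] 90.0
side orange [496.1  62.2  55. ] z.01: [-0.0167 -0.9285] [33.2  1.8] 4.8
```

View pics/crop0.png

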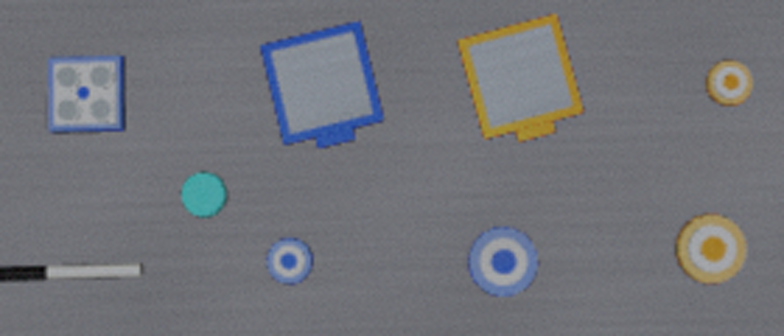

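The crop confirms it: the blue 35 has a blue ring and dot at top-view (273,273), and the plain teal disc at (243,250) is left alone. Now I refine the centres and yaws and write the move planner.

```bash
cat > plan.py <<'E'
from h import *
def plan(x,y,z,ang=None,ref=None):
    """shift/turn in tool axes to TCP at x,y,z with closing axis at world angle ang (mod 180)"""
    s=env.get_state(); R=np.array(s["eef_rot"]); p=np.array(s["position"])
    d=R.T@(np.array([x,y,z])-p); a=np.degrees(np.arctan2(R[1,1],R[0,1]))
    t=0 if ang is None else -((ang-a+90)%180-90)
    print("t",round(s["clock"],2),"p",p.round(4),"ang",round(a,1),"w",round(s["width"],3),"F",np.round(s["ft_force"],1),"j6",round(s["joints"][5]),"-> shift",d.round(4),"turn",round(t,1))
E
python3 - <<'E'
from h import *
from plan import plan
HS={"blue":(100,130),"orange":(5,28)}
for n in("top","side"):
    im=cv2.imread(f"pics/{n}0.png"); hsv=cv2.cvtColor(im,cv2.COLOR_BGR2HSV)
    for col,(lo,hi) in HS.items():
        m=cv2.inRange(hsv,(lo,60 if col=="blue" else 45,60),(hi,255,255))
        cs,h=cv2.findContours(m,cv2.RETR_CCOMP,cv2.CHAIN_APPROX_NONE)
        for c,hh in zip(cs,h[0]):
            a=cv2.contourArea(cv2.convexHull(c))
            if a<12: continue
            r=cv2.minAreaRect(c)
            if r[0][1]<110: continue
            z=.005 if a>700 else .012
            bx=ray(n,cv2.boxPoints(r),z); e=bx[1]-bx[0]
            M=cv2.moments(cv2.convexHull(c)); g=(M["m10"]/M["m00"],M["m01"]/M["m00"])
            print(n,col,"hole" if hh[3]>=0 else "outer",a,np.round(g,1),"xy",ray(n,g,z)[0][:2].round(4),"edge",round(np.degrees(np.arctan2(e[1],e[0]))%90,1))
plan(.474,-.26,.26,90)
E
```

```text
top blue outer 22.0 [272.5 272.6] xy [0.4739 0.1009] edge 88.4
top blue outer 60.5 [349.5 273. ] xy [ 0.4678 -0.0836] edge 88.4
top blue outer 208.0 [273.1 272.8] xy [0.4734 0.0996] edge 88.4
top blue hole 128.5 [272.7 272.7] xy [0.4737 0.1004] edge 43.4
top blue outer 477.0 [349.3 273. ] xy [ 0.4678 -0.0831] edge 88.4
top blue hole 270.5 [349.3 272.9] xy [ 0.468  -0.0831] edge 43.3
top blue outer 12.5 [199.1 212.9] xy [0.6232 0.2756] edge 43.7
top blue outer 713.5 [200.4 213.3] xy [0.6228 0.2744] edge 88.2
top blue hole 567.0 [199.9 213. ] xy [0.6227 0.2736] edge 89.2
top blue outer 1458.5 [284.8 210.3] xy [0.6239 0.0681] edge 12.4
top blue hole 979.5 [284.6 209.1] xy [0.6269 0.0687] edge 12.4
top orange outer 62.0 [424.5 268.5] xy [ 0.4736 -0.2629] edge 43.1
top orange outer 488.5 [423.3 268.4] xy [ 0.4739 -0.2601] edge 43.1
top orange hole 260.5 [423.9 268.3] xy [ 0.4741 -0.2615] edge 87.8
top orange outer 21.5 [430.6 208.7] xy [ 0.6166 -0.2835] edge 88.3
top orange outer 208.0 [430.  209.3] xy [ 0.6152 -0.2819] edge 88.3
top orange hole 122.5 [430.4 209. ] xy [ 0.616 -0.283] edge
[... 481 characters left out ...]
.0 [287.5 288.2] xy [0.6266 0.0703] edge 12.2
side blue hole 1054.0 [286.1 287.7] xy [0.6297 0.0691] edge 12.4
side blue outer 36.5 [361.1 233.4] xy [ 0.4702 -0.0871] edge 2.6
side blue outer 393.5 [360.9 237.2] xy [ 0.471  -0.0755] edge 2.6
side orange outer 1181.0 [293.4 228.6] xy [ 0.6277 -0.102 ] edge 14.0
side orange hole 793.5 [292.4 228.2] xy [ 0.6302 -0.1032] edge 14.0
side orange outer 26.5 [357.6 182. ] xy [ 0.4764 -0.266 ] edge 2.7
side orange outer 281.0 [357.3 185.7] xy [ 0.4772 -0.2518] edge 2.7
side orange outer 97.5 [302.4 179. ] xy [ 0.6176 -0.2713] edge 9.8
t 0.1 p [0.1796 0.546  0.4039] ang 71.8 w 1.001 F [-0.1 -1.2 -0. ] j6 -7 -> shift [-0.5316 -0.6735  0.1449] turn -18.2
```

Call:
servo_tool(rows=[-0.05, -0.012, 0.005, -2, 1, -0.11, -0.026, 0.01, -4, 1, -0.17, -0.04, 0.02, -7, 1, -0.23, -0.054, 0.035, -10, 1, -0.29, -0.068, 0.05, -13, 1, -0.35, -0.083, 0.07, -16, 1, -0.41, -0.097, 0.09, -18, 1, -0.46, -0.109, 0.11, -18.2, 1])

```text
clock: 1.1
position: [0.5842, 0.2977, 0.2939]
eef_rot: [[-1.0, 0.0, 0.0], [0.0, 1.0, 0.0], [-0.0, 0.0, -1.0]]
ft_force: [-0.1, 0.4, -0.6]
width: 1.0
```

```bash
python3 -c "
from plan import *
plan(.6245,.2735,.20,90)"
```

```text
t 1.1 p [0.5842 0.2977 0.2939] ang 90.0 w 1.0 F [-0.1  0.4 -0.6] j6 -69 -> shift [-0.0403 -0.0242  0.0939] turn -0.0
```

Call:
servo_tool(rows=[-0.02, -0.012, 0.03, 0, 1, -0.04, -0.024, 0.06, 0, 1, -0.0403, -0.0242, 0.085, 0, 1, -0.0403, -0.0242, 0.094, 0, 1, -0.0403, -0.0242, 0.094, 0, 1, -0.0403, -0.0242, 0.094, 0, 1, -0.0403, -0.0242, 0.094, 0, 1, -0.0403, -0.0242, 0.094, 0, 1])

```text
clock: 2.1
position: [0.6229, 0.275, 0.2016]
eef_rot: [[-1.0, -0.0, 0.001], [-0.0, 1.0, 0.001], [-0.001, 0.001, -1.0]]
ft_force: [0.9, -0.4, 0.5]
width: 1.0
```

```bash
python3 -c "
from plan import *
im=snap('side','side1'); cv2.imwrite('pics/c1.png',cv2.resize(im[280:430,180:380],None,fx=4,fy=4,interpolation=cv2.INTER_CUBIC))
plan(.6245,.2735,.174,90)
p=env.get_state()['position']
for z in(.027,.04): 
  for dy in(-.0425,-.057,.0425,.057): print(z,dy,((proj('side',[[p[0],p[1]+dy,z]])[0]-[180,280])*4).round())"
```

```text
t 2.15 p [0.6229 0.2749 0.2014] ang 90.0 w 1.0 F [-0.2  0.1  0.2] j6 -72 -> shift [-0.0016 -0.0014  0.0275] turn 0.0
0.027 -0.0425 [405. 290.]
0.027 -0.057 [408. 262.]
0.027 0.0425 [387. 465.]
0.027 0.057 [384. 498.]
0.04 -0.0425 [404. 276.]
0.04 -0.057 [407. 248.]
0.04 0.0425 [385. 453.]
0.04 0.057 [382. 486.]
```

View pics/c1.png

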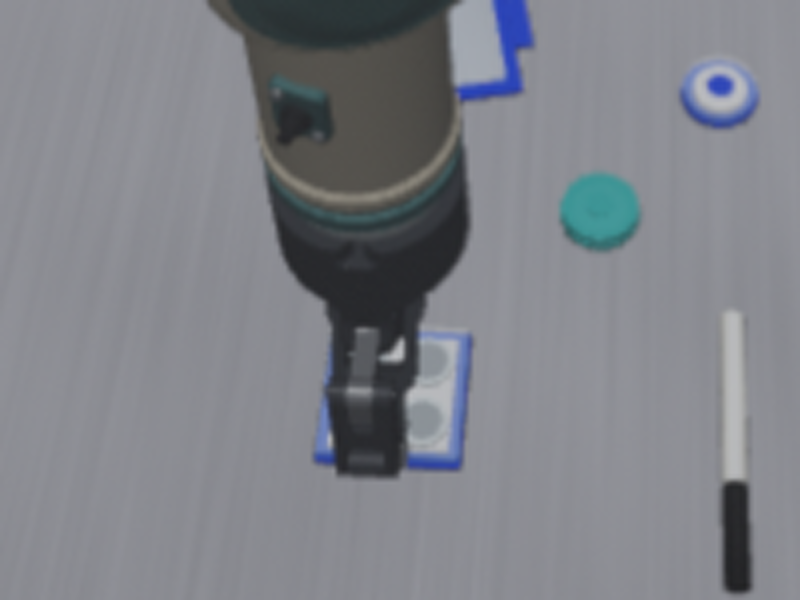

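Near fingertip's bottom edge is at crop row ~475. With the tips open that means z ≈ 0.04, so the 173 mm length applies to the shut gripper. Descend and grip.

Call:
servo_tool(rows=[-0.0016, -0.0014, 0.015, 0, 1, -0.0016, -0.0014, 0.026, 0, 1, -0.0016, -0.0014, 0.0305, 0, 1, -0.0016, -0.0014, 0.0305, 0, 0.9, -0.0016, -0.0014, 0.0305, 0, 0.7, -0.0016, -0.0014, 0.0305, 0, 0.5, -0.0016, -0.0014, 0.0305, 0, 0.5, -0.0016, -0.0014, 0.0305, 0, 0.5], newtons=35)

```text
clock: 3.15
position: [0.6246, 0.2734, 0.1705]
eef_rot: [[-1.0, 0.0, 0.0], [0.0, 1.0, 0.0], [-0.0, 0.0, -1.0]]
ft_force: [0.2, 0.8, 1.0]
width: 0.76
```

```bash
python3 -c "
from plan import *
plan(.628,.069,.23,102.4)"
```

```text
t 3.15 p [0.6246 0.2734 0.1705] ang 90.0 w 0.76 F [0.2 0.8 1. ] j6 -72 -> shift [-0.0035 -0.2044 -0.0596] turn -12.4
```

Call:
servo_tool(rows=[0, 0, -0.015, 0, 0.5, 0, 0, -0.035, 0, 0.5, -0.0005, -0.02, -0.05, -1, 0.5, -0.001, -0.06, -0.05, -4, 0.5, -0.002, -0.11, -0.05, -7, 0.5, -0.003, -0.16, -0.05, -10, 0.5, -0.0035, -0.195, -0.05, -12.4, 0.5, -0.0035, -0.2044, -0.045, -12.4, 0.5])

```text
clock: 4.15
position: [0.6284, 0.0668, 0.2165]
eef_rot: [[-0.977, -0.212, 0.002], [-0.212, 0.977, -0.0], [-0.002, -0.001, -1.0]]
ft_force: [1.4, 0.2, -1.3]
width: 0.758
```

```bash
python3 -c "
from plan import *
snap('side','side2');im=snap('top','top2'); cv2.imwrite('pics/c2.png',cv2.resize(im[150:270,220:380],None,fx=5,fy=5,interpolation=cv2.INTER_CUBIC))
plan(.628,.069,.176,102.4)"
```

```text
t 4.25 p [0.6279 0.0682 0.2153] ang 102.3 w 0.762 F [ 1.  -0.2 -0.2] j6 -102 -> shift [-0.0003  0.0007  0.0393] turn -0.1
```

View pics/side2.png

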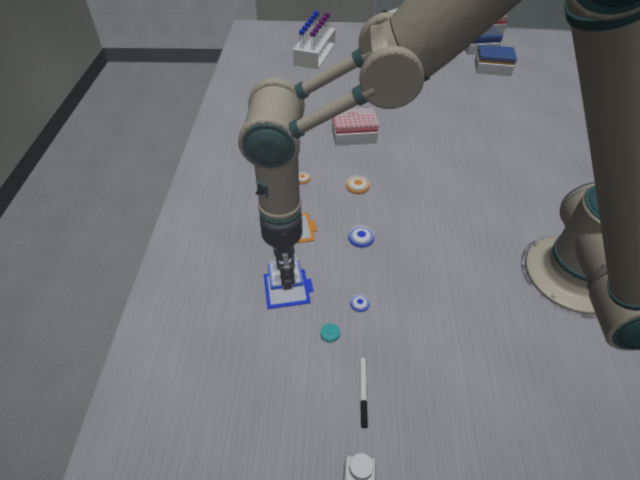

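Call:
servo_tool(rows=[0, 0.0007, 0.012, 0, 0.5, 0, 0.0007, 0.025, 0, 0.5, 0, 0.0007, 0.035, 0, 0.5, 0, 0.0007, 0.0385, 0, 0.5, 0, 0.0007, 0.04, 0, 0.5, 0, 0.0007, 0.04, 0, 0.85, 0, 0.0007, 0.04, 0, 1, 0, 0.0007, 0.038, 0, 1])

```text
clock: 5.25
position: [0.6279, 0.0696, 0.1771]
eef_rot: [[-0.977, -0.215, -0.0], [-0.215, 0.977, 0.0], [-0.0, 0.0, -1.0]]
ft_force: [-0.0, 0.7, -1.1]
width: 0.996
```

```bash
python3 -c "
from plan import *
plan(.469,-.084,.22,90)"
```

```text
t 5.25 p [0.6279 0.0696 0.1771] ang 102.4 w 0.996 F [-0.   0.7 -1.1] j6 -102 -> shift [ 0.1881 -0.1159 -0.0429] turn 12.4
```

Call:
servo_tool(rows=[0, 0, -0.03, 0, 1, 0, 0, -0.06, 0, 1, 0.03, -0.018, -0.07, 2, 1, 0.08, -0.05, -0.07, 6, 1, 0.13, -0.082, -0.07, 10, 1, 0.17, -0.105, -0.07, 12.4, 1, 0.188, -0.116, -0.06, 12.4, 1, 0.188, -0.116, -0.045, 12.4, 1])

```text
clock: 6.25
position: [0.468, -0.0851, 0.2227]
eef_rot: [[-1.0, 0.003, 0.001], [0.003, 1.0, -0.001], [-0.001, -0.001, -1.0]]
ft_force: [0.4, 0.6, -0.1]
width: 1.002
```

```bash
python3 -c "
from plan import *
snap('side','side3');im=snap('top','top3'); cv2.imwrite('pics/c3.png',cv2.resize(im[170:300,240:400],None,fx=4,fy=4,interpolation=cv2.INTER_CUBIC))
plan(.469,-.084,.17,90)"
```

```text
t 6.35 p [ 0.4682 -0.0843  0.2215] ang 89.9 w 0.997 F [-0.2  0.2  0.1] j6 -109 -> shift [-0.0009  0.0003  0.0515] turn -0.1
```

View pics/c3.png

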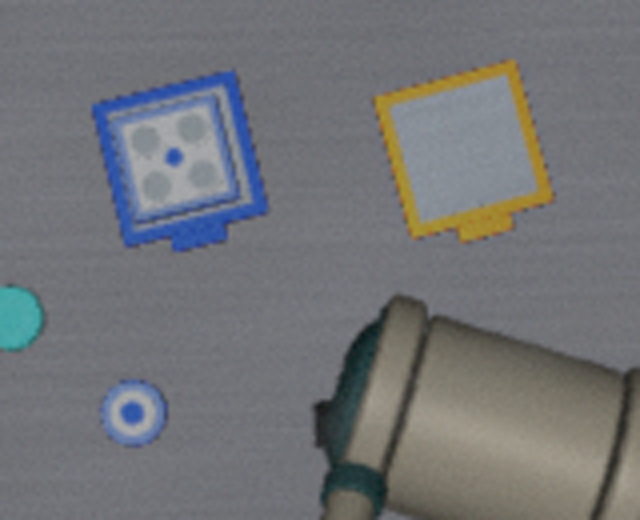

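Four-well sits squarely on the blue tray (dot at top px ~(283.8,209.3)), about 2–3 mm off centre. Gripping the blue 60.

```bash
cat > dot.py <<'E'
from h import *
def dot(n,name,xy,z,col,r=12):
    "centre of the coloured dot nearest the expected position; ray onto z"
    im=cv2.imread(f"pics/{name}.png"); hsv=cv2.cvtColor(im,cv2.COLOR_BGR2HSV)
    lo,hi=dict(blue=(100,130),orange=(5,28))[col]
    m=cv2.inRange(hsv,(lo,90,60),(hi,255,255)); e=proj(n,[[*xy,z]])[0]
    _,_,st,ce=cv2.connectedComponentsWithStats(m)
    ok=[i for i in range(1,len(st)) if 4<=st[i,4]<90 and max(st[i,2:4])<13 and np.hypot(*(ce[i]-e))<r]
    for i in ok: print(name,ce[i].round(1),st[i,4],ray(n,ce[i],z)[0][:2].round(4))
E
python3 -c "
from dot import *
dot('top','top3',(.628,.069),.0195,'blue');dot('side','side3',(.628,.069),.0195,'blue')"
```

```text
top3 [283.2 208.5] 13 [0.6267 0.071 ]
side3 [286. 284.] 13 [0.6291 0.0702]
```

Call:
servo_tool(rows=[-0.0009, 0.0003, 0.02, 0, 1, -0.0009, 0.0003, 0.038, 0, 1, -0.0009, 0.0003, 0.048, 0, 1, -0.0009, 0.0003, 0.0515, 0, 0.9, -0.0009, 0.0003, 0.0515, 0, 0.7, -0.0009, 0.0003, 0.0515, 0, 0.4, -0.0009, 0.0003, 0.0515, 0, 0.4, -0.0009, 0.0003, 0.0515, 0, 0.4])

```text
clock: 7.35
position: [0.4703, -0.0838, 0.1714]
eef_rot: [[-1.0, 0.0, 0.002], [0.0, 1.0, -0.0], [-0.002, -0.0, -1.0]]
ft_force: [-1.0, 0.5, 6.0]
width: 0.685
```

Call:
servo_tool(rows=[0, 0, -0.012, 0, 0.4, 0, 0, -0.035, 0, 0.4, 0, 0, -0.06, 0, 0.4, -0.02, 0.02, -0.07, 0, 0.4, -0.06, 0.06, -0.075, 0, 0.4, -0.105, 0.1, -0.075, 0, 0.4, -0.145, 0.14, -0.075, 0, 0.4, -0.159, 0.1545, -0.07, 0, 0.4])

```text
clock: 8.35
position: [0.6311, 0.073, 0.2414]
eef_rot: [[-1.0, -0.002, 0.003], [-0.002, 1.0, 0.001], [-0.003, 0.001, -1.0]]
ft_force: [-0.1, -0.5, -0.3]
width: 0.684
```

```bash
python3 -c "
from plan import *
snap('side','side4')
cv2.imwrite('pics/c4.png',cv2.resize(cv2.imread('pics/side4.png')[180:330,200:400],None,fx=4,fy=4,interpolation=cv2.INTER_CUBIC))
plan(.6285,.0706,.191,90)"
```

```text
t 8.4 p [0.6314 0.0736 0.2402] ang 90.1 w 0.686 F [ 1.9  1.7 -1.7] j6 -90 -> shift [ 0.003  -0.0031  0.0492] turn 0.1
```

View pics/c4.png

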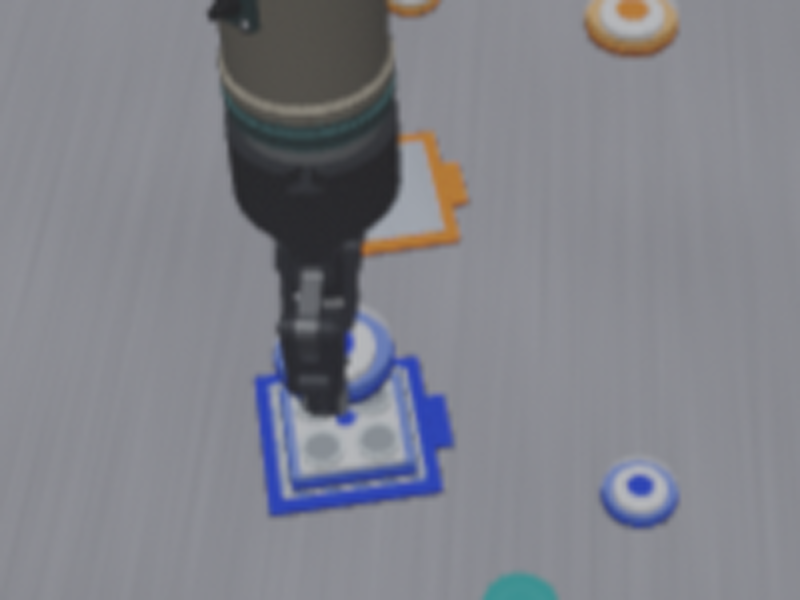

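Call:
servo_tool(rows=[0, 0, 0.01, 0, 0.4, 0, 0, 0.022, 0, 0.4, 0, 0, 0.034, 0, 0.4, 0, 0, 0.043, 0, 0.4, 0, 0, 0.0465, 0, 0.4, 0, 0, 0.0465, 0, 0.4, 0, 0, 0.0465, 0, 0.4, 0, 0, 0.0465, 0, 0.4])

```text
clock: 9.4
position: [0.6292, 0.0708, 0.1946]
eef_rot: [[-1.0, 0.0, 0.001], [0.0, 1.0, 0.0], [-0.001, 0.0, -1.0]]
ft_force: [0.2, 0.1, -0.7]
width: 0.686
```

```bash
python3 -c "
from plan import *
plan(.6285,.0706,.191,90)"
```

```text
t 9.4 p [0.6292 0.0708 0.1946] ang 90.0 w 0.686 F [ 0.2  0.1 -0.7] j6 -90 -> shift [ 0.0007 -0.0002  0.0036] turn -0.0
```

Call:
servo_tool(rows=[0.0007, 0, 0.002, 0, 0.4, 0.0007, 0, 0.0035, 0, 0.4, 0.0007, 0, 0.004, 0, 0.4, 0.0007, 0, 0.004, 0, 0.4, 0.0007, 0, 0.004, 0, 0.85, 0.0007, 0, 0.004, 0, 1, 0.0007, 0, 0, 0, 1, 0.0007, 0, -0.03, 0, 1])

```text
clock: 10.4
position: [0.6274, 0.0707, 0.2224]
eef_rot: [[-1.0, 0.0, -0.005], [0.0, 1.0, 0.0], [0.005, 0.0, -1.0]]
ft_force: [-0.1, 0.3, -0.3]
width: 1.0
```

```bash
python3 -c "
from plan import *
plan(.4735,.1005,.24,90)"
```

```text
t 10.4 p [0.6274 0.0707 0.2224] ang 90.0 w 1.0 F [-0.1  0.3 -0.3] j6 -90 -> shift [ 0.154   0.0298 -0.0167] turn -0.0
```

Call:
servo_tool(rows=[0.01, 0.002, -0.02, 0, 1, 0.04, 0.008, -0.03, 0, 1, 0.08, 0.016, -0.03, 0, 0.8, 0.12, 0.023, -0.025, 0, 0.7, 0.145, 0.028, -0.015, 0, 0.7, 0.155, 0.03, 0.0, 0, 0.7, 0.155, 0.03, 0.01, 0, 0.7, 0.155, 0.03, 0.01, 0, 0.7])

```text
clock: 11.4
position: [0.4735, 0.1008, 0.2139]
eef_rot: [[-1.0, 0.0, -0.0], [0.0, 1.0, 0.0], [0.0, 0.0, -1.0]]
ft_force: [0.3, 0.3, 0.1]
width: 0.701
```

```bash
python3 -c "
from plan import *
from dot import *
s=snap('side','side5');t=snap('top','top5')
cv2.imwrite('pics/c5.png',np.hstack([cv2.resize(a,(400,400),interpolation=cv2.INTER_CUBIC) for a in (t[170:290,240:360],s[240:340,250:350][:, :])]))
dot('top','top5',(.628,.07),.0345,'blue');dot('side','side5',(.628,.07),.0345,'blue')
plan(.4725,.1007,.174,90)"
```

```text
top5 [282.2 208.4] 60 [0.6254 0.0721]
side5 [285.8 280. ] 60 [0.6286 0.071 ]
t 11.5 p [0.4742 0.1007 0.2145] ang 90.0 w 0.7 F [0.8 0.5 0.3] j6 -86 -> shift [ 0.0017 -0.      0.0405] turn -0.0
```

View pics/c5.png

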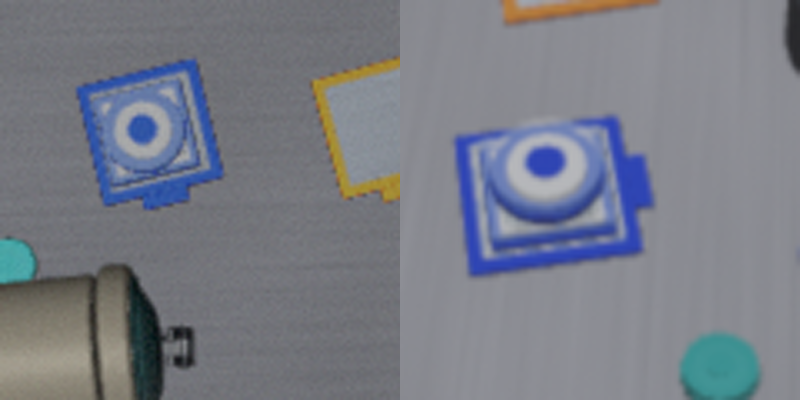

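Call:
servo_tool(rows=[0.001, 0, 0.015, 0, 0.7, 0.001, 0, 0.028, 0, 0.7, 0.001, 0, 0.036, 0, 0.7, 0.001, 0, 0.038, 0, 0.6, 0.001, 0, 0.038, 0, 0.4, 0.001, 0, 0.038, 0, 0.2, 0.001, 0, 0.038, 0, 0.2, 0.001, 0, 0.038, 0, 0.2])

```text
clock: 12.5
position: [0.4723, 0.1008, 0.1764]
eef_rot: [[-1.0, 0.0, 0.0], [0.0, 1.0, 0.0], [-0.0, 0.0, -1.0]]
ft_force: [-0.7, 0.3, 0.4]
width: 0.441
```

```bash
python3 -c "
from plan import *
plan(.6265,.0715,.24,90)"
```

```text
t 12.5 p [0.4723 0.1008 0.1764] ang 90.0 w 0.441 F [-0.7  0.3  0.4] j6 -86 -> shift [-0.1542 -0.0293 -0.0636] turn -0.0
```

Call:
servo_tool(rows=[0, 0, -0.012, 0, 0.2, 0, 0, -0.035, 0, 0.2, 0, 0, -0.06, 0, 0.2, -0.02, -0.004, -0.07, 0, 0.2, -0.06, -0.012, -0.07, 0, 0.2, -0.105, -0.02, -0.07, 0, 0.2, -0.14, -0.027, -0.07, 0, 0.2, -0.1527, -0.0293, -0.065, 0, 0.2])

```text
clock: 13.5
position: [0.6269, 0.071, 0.2421]
eef_rot: [[-1.0, 0.001, 0.003], [0.001, 1.0, 0.0], [-0.003, 0.0, -1.0]]
ft_force: [-1.0, -0.6, -0.6]
width: 0.445
```

Call:
servo_tool(rows=[0, 0, 0.005, 0, 0.2, 0, 0, 0.015, 0, 0.2, 0, 0, 0.023, 0, 0.2, 0, 0, 0.026, 0, 0.2, 0, 0, 0.027, 0, 0.2, 0, 0, 0.027, 0, 0.2, 0, 0, 0.027, 0, 0.2, 0, 0, 0.027, 0, 0.2])

```text
clock: 14.5
position: [0.6251, 0.0715, 0.2144]
eef_rot: [[-1.0, 0.0, 0.0], [0.0, 1.0, 0.0], [-0.0, 0.0, -1.0]]
ft_force: [0.8, 0.2, -0.5]
width: 0.445
```

```bash
python3 -c "
from plan import *
snap('side','side6')
cv2.imwrite('pics/c6.png',cv2.resize(cv2.imread('pics/side6.png')[200:320,220:380],None,fx=4,fy=4,interpolation=cv2.INTER_CUBIC))
plan(.625,.0715,.211,90)"
```

```text
t 14.55 p [0.6251 0.0714 0.2144] ang 90.0 w 0.444 F [ 0.3 -0.1 -0.4] j6 -90 -> shift [0.0001 0.0001 0.0034] turn -0.0
```

View pics/c6.png

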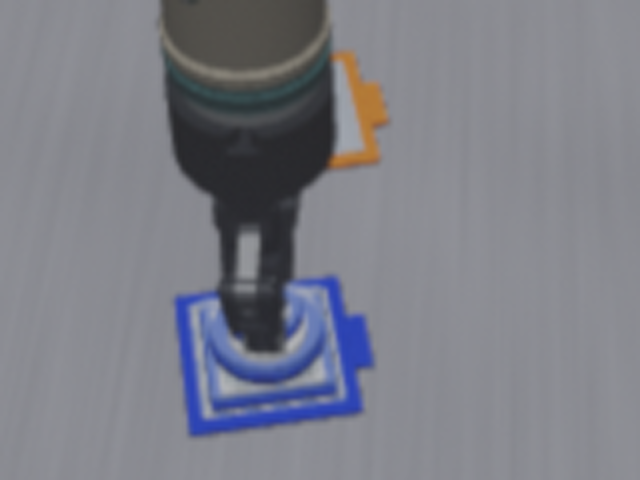

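The small dish is held over the centre of the blue stack (crop ~(275,315)), so I lower the last 3.5 mm and release.

Call:
servo_tool(rows=[0, 0, 0.002, 0, 0.2, 0, 0, 0.003, 0, 0.2, 0, 0, 0.0035, 0, 0.2, 0, 0, 0.0035, 0, 0.2, 0, 0, 0.0035, 0, 0.55, 0, 0, 0.0035, 0, 0.75, 0, 0, 0.0, 0, 0.75, 0, 0, -0.035, 0, 0.8])

```text
clock: 15.55
position: [0.624, 0.0715, 0.2472]
eef_rot: [[-1.0, 0.0, -0.006], [0.0, 1.0, 0.0], [0.006, 0.0, -1.0]]
ft_force: [-0.2, -0.8, 0.3]
width: 0.802
```

```bash
python3 -c "
from plan import *
plan(.472,-.262,.24,90)
plan(.472,-.262,.24,45)"
```

```text
t 15.55 p [0.624  0.0715 0.2472] ang 90.0 w 0.802 F [-0.2 -0.8  0.3] j6 -90 -> shift [ 0.1519 -0.3335  0.0081] turn -0.0
t 15.55 p [0.624  0.0715 0.2472] ang 90.0 w 0.802 F [-0.2 -0.8  0.3] j6 -90 -> shift [ 0.1519 -0.3335  0.0081] turn 45.0
```

Call:
servo_tool(rows=[0.01, -0.02, -0.01, 0, 0.9, 0.035, -0.075, -0.01, 0, 1, 0.06, -0.13, 0.0, 0, 1, 0.085, -0.185, 0.0, 0, 1, 0.11, -0.24, 0.0, 0, 1, 0.133, -0.29, 0.01, 0, 1, 0.149, -0.326, 0.02, 0, 1, 0.152, -0.3345, 0.03, 0, 1])

```text
clock: 16.55
position: [0.4708, -0.2654, 0.2186]
eef_rot: [[-1.0, 0.004, -0.001], [0.004, 1.0, -0.0], [0.001, -0.0, -1.0]]
ft_force: [0.2, -0.2, 0.0]
width: 1.001
```

```bash
python3 -c "
from plan import *
from dot import *
s=snap('side','side7');t=snap('top','top7')
cv2.imwrite('pics/c7.png',np.hstack([cv2.resize(a,(400,400),interpolation=cv2.INTER_CUBIC) for a in (t[170:290,240:360],s[240:340,250:350])]))
dot('top','top7',(.628,.07),.0455,'blue');dot('side','side7',(.628,.07),.0455,'blue')
plan(.473,-.263,.172,90)"
```

```text
top7 [281.5 207.6] 28 [0.6259 0.0726]
side7 [285.5 277. ] 26 [0.6286 0.0718]
t 16.65 p [ 0.4715 -0.2636  0.2179] ang 89.8 w 1.0 F [ 0.1  0.7 -0.5] j6 -126 -> shift [-0.0016  0.0005  0.0459] turn -0.2
```

View pics/c7.png

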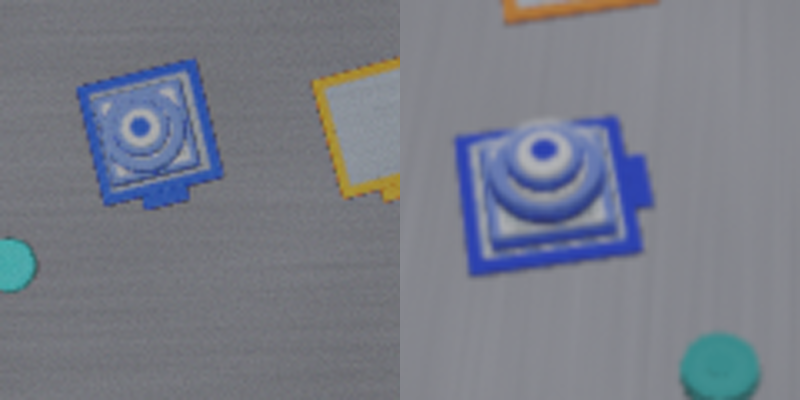

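The blue stack is complete, with dots within ~1 mm of each other. Now the orange 60.

Call:
servo_tool(rows=[0, 0, 0.018, 0, 1, 0, 0, 0.034, 0, 1, 0, 0, 0.044, 0, 1, 0, 0, 0.047, 0, 0.9, 0, 0, 0.047, 0, 0.7, 0, 0, 0.047, 0, 0.4, 0, 0, 0.047, 0, 0.4, 0, 0, 0.047, 0, 0.4])

```text
clock: 17.65
position: [0.4733, -0.2631, 0.1728]
eef_rot: [[-1.0, 0.0, 0.001], [0.0, 1.0, -0.0], [-0.001, -0.0, -1.0]]
ft_force: [0.3, 1.0, 5.5]
width: 0.686
```

```bash
python3 -c "
from plan import *
plan(.627,-.1035,.24,90)"
```

```text
t 17.65 p [ 0.4733 -0.2631  0.1728] ang 90.0 w 0.686 F [0.3 1.  5.5] j6 -126 -> shift [-0.1538  0.1596 -0.067 ] turn -0.0
```

Call:
servo_tool(rows=[0, 0, -0.012, 0, 0.4, 0, 0, -0.035, 0, 0.4, 0, 0, -0.055, 0, 0.4, -0.02, 0.02, -0.06, 0, 0.4, -0.06, 0.062, -0.06, 0, 0.4, -0.105, 0.108, -0.06, 0, 0.4, -0.142, 0.147, -0.06, 0, 0.4, -0.1545, 0.1595, -0.055, 0, 0.4])

```text
clock: 18.65
position: [0.6295, -0.1012, 0.2279]
eef_rot: [[-1.0, -0.003, 0.003], [-0.003, 1.0, -0.0], [-0.003, -0.0, -1.0]]
ft_force: [-0.8, -0.7, -0.5]
width: 0.686
```

Call:
servo_tool(rows=[0, 0, 0.008, 0, 0.4, 0, 0, 0.02, 0, 0.4, 0, 0, 0.034, 0, 0.4, 0, 0, 0.044, 0, 0.4, 0, 0, 0.046, 0, 0.4, 0, 0, 0.046, 0, 0.4, 0, 0, 0.046, 0, 0.4, 0, 0, 0.046, 0, 0.4])

```text
clock: 19.65
position: [0.6277, -0.1035, 0.1817]
eef_rot: [[-1.0, 0.0, 0.001], [0.0, 1.0, -0.0], [-0.001, -0.0, -1.0]]
ft_force: [0.8, 0.5, 0.1]
width: 0.683
```

Call:
servo_tool(rows=[0, 0, 0.002, 0, 0.4, 0, 0, 0.0035, 0, 0.4, 0, 0, 0.004, 0, 0.4, 0, 0, 0.004, 0, 0.4, 0, 0, 0.004, 0, 0.85, 0, 0, 0.004, 0, 1, 0, 0, 0, 0, 1, 0, 0, -0.035, 0, 1])

```text
clock: 20.65
position: [0.6264, -0.1033, 0.2141]
eef_rot: [[-1.0, 0.0, -0.006], [0.0, 1.0, 0.002], [0.006, 0.002, -1.0]]
ft_force: [-0.3, 0.2, 0.3]
width: 0.998
```

```bash
python3 -c "
from plan import *
plan(.615,-.2815,.24,90)"
```

```text
t 20.65 p [ 0.6264 -0.1033  0.2141] ang 90.0 w 0.998 F [-0.3  0.2  0.3] j6 -106 -> shift [ 0.0115 -0.1782 -0.0262] turn -0.0
```

Call:
servo_tool(rows=[0, -0.01, -0.02, 0, 1, 0.003, -0.04, -0.03, 0, 0.9, 0.006, -0.08, -0.03, 0, 0.8, 0.009, -0.12, -0.025, 0, 0.7, 0.012, -0.155, -0.015, 0, 0.7, 0.0125, -0.175, 0, 0, 0.7, 0.0125, -0.1785, 0, 0, 0.7, 0.0125, -0.1785, 0, 0, 0.7])

```text
clock: 21.65
position: [0.6151, -0.2813, 0.216]
eef_rot: [[-1.0, 0.0, -0.0], [0.0, 1.0, 0.001], [0.0, 0.001, -1.0]]
ft_force: [-0.1, -0.7, -0.5]
width: 0.694
```

```bash
python3 -c "
from plan import *
from dot import *
s=snap('side','side8');t=snap('top','top8')
cv2.imwrite('pics/c8.png',np.hstack([cv2.resize(a,(400,400),interpolation=cv2.INTER_CUBIC) for a in (t[160:280,330:450],s[150:270,250:370])]))
dot('top','top8',(.628,-.1035),.02,'orange');dot('side','side8',(.628,-.1035),.02,'orange')
plan(.615,-.282,.176,90)"
```

```text
top8 [355.4 205.9] 60 [ 0.6279 -0.1024]
side8 [291.8 223.7] 40 [ 0.631  -0.1034]
t 21.75 p [ 0.6153 -0.2808  0.2166] ang 90.1 w 0.7 F [0.4 0.7 0.8] j6 -121 -> shift [ 0.0003 -0.0012  0.0406] turn 0.1
```

View pics/c8.png

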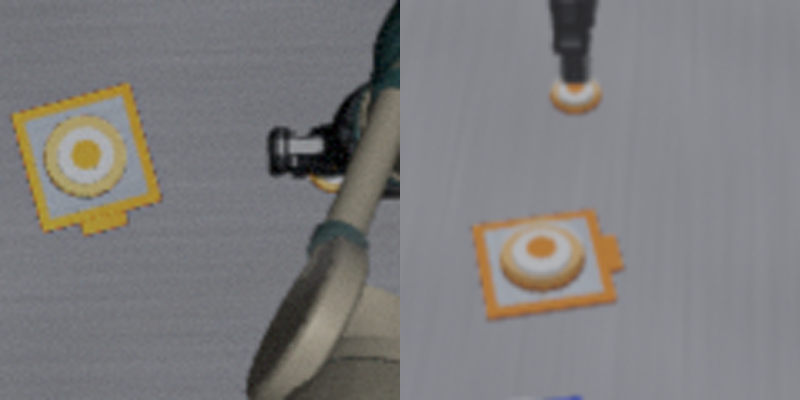

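The orange 60 is centred on its tray (top px (355,206)). Now gripping the orange 35.

Call:
servo_tool(rows=[0, 0, 0.015, 0, 0.7, 0, 0, 0.03, 0, 0.7, 0, 0, 0.038, 0, 0.7, 0, 0, 0.04, 0, 0.6, 0, 0, 0.04, 0, 0.4, 0, 0, 0.04, 0, 0.2, 0, 0, 0.04, 0, 0.2, 0, 0, 0.04, 0, 0.2])

```text
clock: 22.75
position: [0.615, -0.2821, 0.1764]
eef_rot: [[-1.0, 0.0, 0.0], [0.0, 1.0, -0.0], [-0.0, -0.0, -1.0]]
ft_force: [0.4, 0.8, 0.4]
width: 0.446
```

Call:
servo_tool(rows=[0, 0, -0.012, 0, 0.2, 0, 0, -0.035, 0, 0.2, -0.001, 0.01, -0.055, 0, 0.2, -0.003, 0.045, -0.055, 0, 0.2, -0.006, 0.09, -0.055, 0, 0.2, -0.009, 0.135, -0.055, 0, 0.2, -0.012, 0.17, -0.055, 0, 0.2, -0.0125, 0.179, -0.05, 0, 0.2])

```text
clock: 23.75
position: [0.6276, -0.1003, 0.2275]
eef_rot: [[-1.0, -0.003, 0.002], [-0.003, 1.0, 0.0], [-0.002, 0.0, -1.0]]
ft_force: [0.3, -0.3, -0.8]
width: 0.441
```

Call:
servo_tool(rows=[0, 0, 0.005, 0, 0.2, 0, 0, 0.015, 0, 0.2, 0, 0, 0.023, 0, 0.2, 0, 0, 0.026, 0, 0.2, 0, 0, 0.027, 0, 0.2, 0, 0, 0.027, 0, 0.2, 0, 0, 0.027, 0, 0.2, 0, 0, 0.027, 0, 0.2])

```text
clock: 24.75
position: [0.6276, -0.103, 0.1995]
eef_rot: [[-1.0, 0.0, 0.001], [0.0, 1.0, -0.0], [-0.001, -0.0, -1.0]]
ft_force: [0.3, 0.2, 0.5]
width: 0.447
```

```bash
python3 -c "
from plan import *
plan(.6275,-.103,.1964,90)"
```

```text
t 24.75 p [ 0.6276 -0.103   0.1995] ang 90.0 w 0.447 F [0.3 0.2 0.5] j6 -106 -> shift [0.0001 0.     0.0031] turn -0.0
```

Call:
servo_tool(rows=[0, 0, 0.002, 0, 0.2, 0, 0, 0.003, 0, 0.2, 0, 0, 0.0033, 0, 0.2, 0, 0, 0.0033, 0, 0.2, 0, 0, 0.0033, 0, 0.55, 0, 0, 0.0033, 0, 0.75, 0, 0, 0.0, 0, 0.75, 0, 0, -0.035, 0, 0.8])

```text
clock: 25.75
position: [0.6264, -0.1028, 0.2321]
eef_rot: [[-1.0, 0.0, -0.006], [0.0, 1.0, 0.002], [0.006, 0.002, -1.0]]
ft_force: [0.1, -0.1, 0.4]
width: 0.8
```

Call:
servo_tool(rows=[0, 0, -0.02, 0, 0.8, 0.03, 0, -0.04, 0, 0.8, 0.07, 0, -0.06, 0, 0.8, 0.12, 0, -0.07, 0, 0.8, 0.17, 0, -0.08, 0, 0.8, 0.22, 0, -0.08, 0, 0.8, 0.25, 0, -0.08, 0, 0.8, 0.25, 0, -0.08, 0, 0.8])

```text
clock: 26.75
position: [0.3754, -0.1025, 0.3145]
eef_rot: [[-1.0, 0.001, -0.0], [0.001, 1.0, 0.0], [0.0, 0.0, -1.0]]
ft_force: [1.6, -0.7, -0.6]
width: 0.803
```

```bash
python3 -c "
from plan import *
from dot import *
s=snap('side','side9');t=snap('top','top9')
for n in('top','side'):
  dot(n,n+'9',(.628,-.1035),.031,'orange');dot(n,n+'9',(.628,.07),.0455,'blue')
cv2.imwrite('pics/c9.png',np.hstack([cv2.resize(a,(400,400),interpolation=cv2.INTER_CUBIC) for a in (t[120:300,220:400],s[180:340,240:400])]))
print(env.get_state()['position'])"
```

```text
top9 [355.5 204.7] 26 [ 0.6294 -0.1019]
top9 [281.5 207.6] 28 [0.6259 0.0726]
side9 [291.  220.5] 16 [ 0.6323 -0.1028]
side9 [285.5 277. ] 26 [0.6286 0.0718]
[ 0.37819235 -0.10329413  0.31480804]
```

View pics/c9.png

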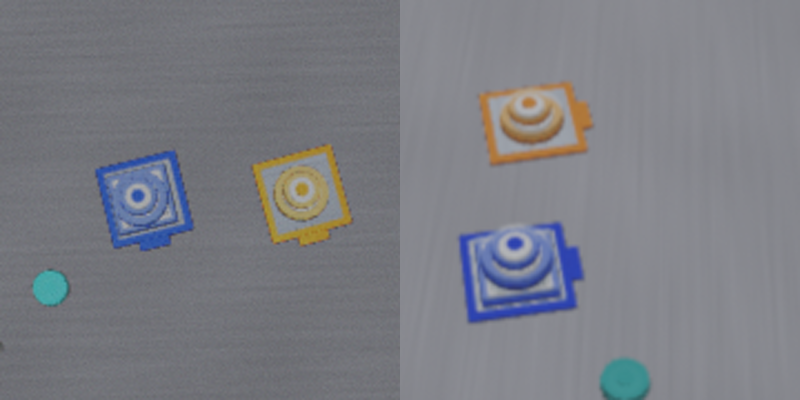

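View pics/side9.png

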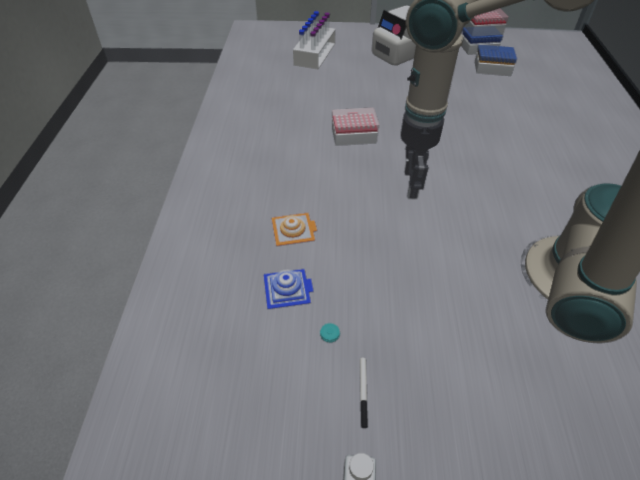

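Both stacks stand level and centred: orange dot at side px (291,220), blue at (285,277). The pen, bottle, tip box and turquoise dish are where they started, and the arm is clear. Handing in.

```bash
python3 -c "
from h import *
print(env.sign_off())"
```

```text
the job is handed in; nothing more can be done
None
```

Both dish sets are stacked on their own trays, and I handed the job in at about 27 s of the 118 s allowed. The hand-in gives no verdict.

- **Blue tray:** the four-well dish is square to the tray by eye, with the 60 mm dish and then the 35 mm dish on it. The four-well dish is about 2 mm off the tray centre, and each upper dish is within about 1–2 mm of the one below.
- **Orange tray:** the 60 mm dish is about 1 mm off the tray centre, and the 35 mm dish is about 1.5 mm off the 60 mm dish.
- **Last pictures:** both stacks looked level with the arm clear of everything. The pen, media bottle, tip box and turquoise look-alike appeared unmoved by eye; I did not re-measure them.

**Checks that disagreed:**
- The two cameras differ by about 3 mm in x throughout, so I used their averages.
- In the side view the fingers looked 5–8 mm off the four-well and blue 60 mm dishes in x. I picked and placed with the same tool heading (within about 12°), so this cancelled out.
- Both 60 mm grasps showed about 6 N upward at the wrist as the fingers closed, and no fault followed.

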